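Change the nozzle of the bench air jet

TASK

Change the nozzle of the bench air jet. The red nozzle is locked in the black push-fit fitting: press the red release lever right down, so that it holds the blue collar in, lift the red nozzle straight out and stand it in the rack's empty pocket, the one with the green ring. Then push the blue nozzle fully home in the fitting and see that the lever is right up again at the end, so that the collar comes back out and the nozzle is locked; leave the yellow nozzle and everything else on the table standing where they are.

Things in the scene. Friction and masses are not known exactly. Their poses are not given: they have to be found in the camera images.
- red_nozzle_grip (a point): stiff upright air nozzle, 130 mm long, 70 g: bare shank 20 mm thick up to 66 mm from the foot, then a red sleeve 22 mm thick to 118 mm, a steel cone to 130 mm. Lead-in cone at the foot, 12 mm long, 10 mm wide at its end. Point: middle of the sleeve, on the axis, 92 mm above the foot; z points up the nozzle. Starts locked fully home in the fitting (2 mm play).
- blue_nozzle_grip (a point): the blue nozzle: same shape and size as the red one but with a blue sleeve; point at the middle of its sleeve, 92 mm above its foot. It starts standing loosely in one of the rack's three pockets.
- yellow_nozzle_grip (a point): the yellow nozzle: same shape and size, yellow sleeve; point at the middle of its sleeve. It stands in another pocket of the rack and stays there.
- port (a point): centre of the fitting's mouth, 60 mm above the table, at the top of the blue collar while out. Black round fitting, 48 mm across; its upright bore is 22 mm wide, its floor 44 mm below this point, so a nozzle fully home has its sleeve's middle 48 mm above this point. Frame as air_jet.
- air_jet: the fixed air jet: aluminium base plate 135 x 94 x 10 mm carrying fitting and lever. Origin on the table below the fitting's axis; the lever's paddle lies 84 mm towards -x, its pivot 48 mm towards +x and 66 mm up. Two spring claws in the bore stop a nozzle 17 mm short of home; a push of 6 to 12 N parts them and they snap into its groove. The lever, when down, holds them apart too.
- collar (a joint): sinking of the blue release collar, a sprung ring 40 mm across round the fitting's mouth: 0 = out, claws closed; about 0.005 m = held in, claws apart. It also dips and comes back as a nozzle is pushed through the claws.
- release_lever (a joint): angle of the red release lever: 0 = right up, 0.105 rad = right down, collar held in. A loop of flat red bar round the nozzle, 62 to 71 mm above the table, paddle on the robot's side. Stiff: stays where it is left. At the paddle it takes about 12 N down, 2 to 8 N up, and travels 14 mm.
- lever_pad (a point): middle of the upper edge of the lever's paddle, an upright red plate 12 mm thick (its x), 34 mm wide (its y), 28 mm high; this edge is 88 mm above the table with the lever up, 74 mm with it down. Nothing below or on either y side of it; a bar 18 mm wide joins it on its +x side.
- return_pocket (a point): centre of the flat green ring (39 mm across, 1 mm thick) round the mouth of the rack's empty pocket, 50 mm above the table. It may be any of the three pockets. A nozzle standing in a pocket has its sleeve's middle 50 mm above the mouth.
- rack: fixed light wooden block 72 (its x) x 206 (its y) x 50 mm; origin under its centre. Three pockets, 26 mm wide and 42 mm deep (floor 8 mm above the table), at its y = -65, 0 and +65 mm: one empty with the green ring, the blue and the yellow nozzle in the others.
- tea_glass: tea glass, 65 mm across, 84 mm high, behind the rack, not to be disturbed; origin under its centre.
- stamp: brown wooden hand stamp standing upright, 27 mm across, 63 mm high, behind the rack, not to be disturbed; origin under its centre.
- gift_box_1: dark green jewel box, 65 by 65 by 44 mm, behind the air jet, not to be disturbed; origin under its centre.
- torch: black pocket torch, 106 mm long along its y axis, 28 mm thick, lying beside the air jet, not to be disturbed; origin under its centre.
- ink_tin: round red tin, 60 mm across, 20 mm high, beside the air jet, not to be disturbed; origin under its centre.
Mind the look-alikes: they are no part of the job. Leave any orange look-alike of the part that bears red_nozzle_grip alone.

How it is judged:
By the outcome, as a careful person would: the job done as asked, in the order asked, and still so for the second after the job is handed in, with the robot touching nothing.
It also fails if it takes over 72 s, if anything falls off the work surface, if the arm or the gripper's body presses on something with over 40 N, if the wrist force passes 120 N, or if a joint passes its speed limit or range.

ROBOT

A 6-joint arm with a two-finger parallel gripper is mounted at the origin on a cart in front of the work surface, level with it; the furniture and walls round the work are solid. World frame = base frame: x ahead of the robot, y to its left, z up, the work surface at z = 0. Lengths are in mm, angles in rad, forces in N, time in s.
With the tool pointing down it reaches from about 425 to 950 mm from the base axis. Payload 14.7 kg.
Tool frame: the origin (TCP) lies at the very end of the fingers, on their centre line; the grasp point (between the pads) lies r.grasp_offset behind it (r.grasp_offset is the distance from the TCP to the grasp point, in mm); z points along the fingers, y is the line along which they close (so a half turn about z gives the same grasp; the last joint's range is limited). The gripper opens to 85 mm and grips with 20 to 120 N. Pads are 22 mm wide; open, the fingers measure 114 mm over their backs; the gripper's body (76 mm by 85 mm) begins 54 mm behind the grasp point. The pads swing forward as they close: fully open they stand 13 mm farther back than shut.
Start: joints at [-1.357, 0.48, 1.596, -0, 1.065, -0.047], TCP at [167.622, -628.009, 231.297] pointing down, gripper open.
Joint ranges: [-2.75, 2.75], [-0.82, 2.05], [0.23, 2.67], [-1.56, 4.7], [0.09, 2.69], [-2.92, 2.92]. Speed limits (rad/s): [1.89, 1.89, 2.39, 3.01, 3.01, 3.01].

INTERFACE

Orientations are given as [roll, pitch, yaw] about the fixed x, y, z axes, in that order (R = Rz(yaw) Ry(pitch) Rx(roll)).
In Python, from cell import status, vision, r gives the robot as it stands.
- The arm moves only by the tool apply_moves, never from a script. Its arguments are lists of equal length, an entry for each row: "offset": the shift along the tool's x, y, z scaled (see below), a list of three; "dr": the turn, a rotation vector about the tool's x, y, z scaled (see below), a list of three. A call has 1 to 5 rows; each row shifts and turns the commanded pose from where the row before left it, along the tool's axes as they then stand; what a row does not reach is not made up. The controller multiplies each number of a shift by 0.15 m and each number of a turn by 2 pi rad. A row lasts 1/12 s, in which the tool goes at most 41.7 mm and 7.16 degrees, less where a joint would pass 70% of its speed; a pose out of reach is approached as far as the arm can. A call with a number of a shift or a turn outside -1 to 1 is refused whole. A call with a gripper value outside its range is refused whole. "gripper" is the closure, from 0 (fully open) to 1 (shut), set as the call begins (left out, the last holds). The fingers move at their own pace and stop on an object; the grip force is fixed at half the most. Time passes only in rows, so rows that do not move let the fingers close. It gives the time, the measured TCP pose, the force, the opening and the grip force at its end, in the units of the state.
- status.sense(): the state, without advancing time (a new reading comes with each control period).
- vision.read_camera(name): name is "scene" or "top"; returns the picture (384x512x3 uint8, red, green, blue); there is no depth.
- vision.camera_info(name): a dict with "fx", "fy", "cx", "cy" (pixels), "R" (3x3) and "t" (3): a world point X has camera coordinates R X + t. Camera axes: x right, y down, z forward; pixel columns grow to the right and rows downward; lengths in mm; the calibration is good to about 2 mm. A picture is of the moment at which its call begins. camera_info takes no time and is no camera call.
- r.sign_off(): hands the job in; it is judged then, once.
The state is a dict: "t": time; "joint_positions": joint angles; "joint_vel": joint speeds; "joint_torque": joint torques, N m; "position": TCP position; "tool_rot": TCP orientation; "force": force on the tool from outside, world axes, zero at the start; "ft_torque": the same for the moment, N m; "gripper_width": finger opening in mm; "grip_force": force on a finger pad.
Only numpy, scipy, OpenCV 4.12 (cv2) and the standard library are available. Lean on these libraries where they do the work, as an engineer would, in place of code of your own. Each camera call takes 0.05 s, during which the arm holds its last target. There are 200 camera calls.

## Working session

There is one attempt and no reset: what is moved stays moved. The work goes in short steps, Python scripts to look and compute and a tool call to move; the robot and the scene stay as the last step left them, time stands still between calls to the robot, and variables do not carry over. Pictures are saved under pics/ and viewed, at most 13 in all, crops included, and the job is handed in when it is done.

Besides the shell and the picture viewer there is one more tool, called after "Emit:" as a command line: name --argument value ..., lists and objects as JSON in quotes. apply_moves: Moves the arm, as the interface text tells. Shifts and turns lie within -1 to 1; 1 stands for 0.15 m of shift or 2 pi rad of turn. Its arguments: {"type":"object","properties":{"offset":{"type":"array"},"dr":{"type":"array"},"gripper":{"type":"number"}},"required":["offset","dr"]}

```bash
mkdir -p pics; python3 - <<'E'
from cell import status, vision, r
import cv2
for n in("scene","top"):
    im=vision.read_camera(n)[:,:,::-1]; cv2.imwrite(f"pics/{n}0.png",cv2.resize(im,(800,600),interpolation=cv2.INTER_CUBIC))
    cv2.imwrite(f"{n}0raw.png",im)
    print(vision.camera_info(n))
print(status.sense(), r.grasp_offset)
E
```

```text
{'fx': 412.3988083417559, 'fy': 412.3988083417559, 'cx': 263.4867224312559, 'cy': 193.3513566983969, 'R': array([[-0.77995907, -0.62582599, -0.0023835 ],
       [-0.26717738,  0.33641902, -0.90301633],
       [ 0.56593295, -0.70367896, -0.42959961]]), 't': array([518.30166738, 211.89950447, 877.39826421])}
{'fx': 465.1954828389548, 'fy': 465.1954828389548, 'cx': 252.3355298065158, 'cy': 190.94952291370402, 'R': array([[ 0.01656748, -0.99985778, -0.00315358],
       [-0.97983301, -0.01560737, -0.19920764],
       [ 0.19913008,  0.00639035, -0.97995223]]), 't': array([ 103.61619139,  587.64221874, 1122.90129243])}
{'t': 0.1, 'joint_positions': array([-1.35660867e+00,  4.80770659e-01,  1.59680023e+00, -1.09288324e-05,
        1.06511907e+00, -4.66261927e-02]), 'joint_vel': array([ 0.00121456, -0.00130207, -0.00221552,  0.00156453, -0.00010011,
        0.00022248]), 'joint_torque': array([ 1.39391901e-03, -9.52259588e+01, -4.31039751e+01,  6.82723544e-05,
        5.25834243e-03,  1.93246251e-05]), 'position': array([ 167.53508226, -627.65478209,  230.73954222]), 'tool_rot': array([-3.14049609e+00, -4.15998389e-05,  2.60819124e-01]), 'force': array([-1.17713679, -0.33971728,  0.44480982]), 'ft_torque': array([ 0.06392245,  0.04845002, -0.00466289]), 'grip_force': 0.0, 'gripper_width': 84.97659249856888} 18.700000000000003
```

View pics/scene0.png

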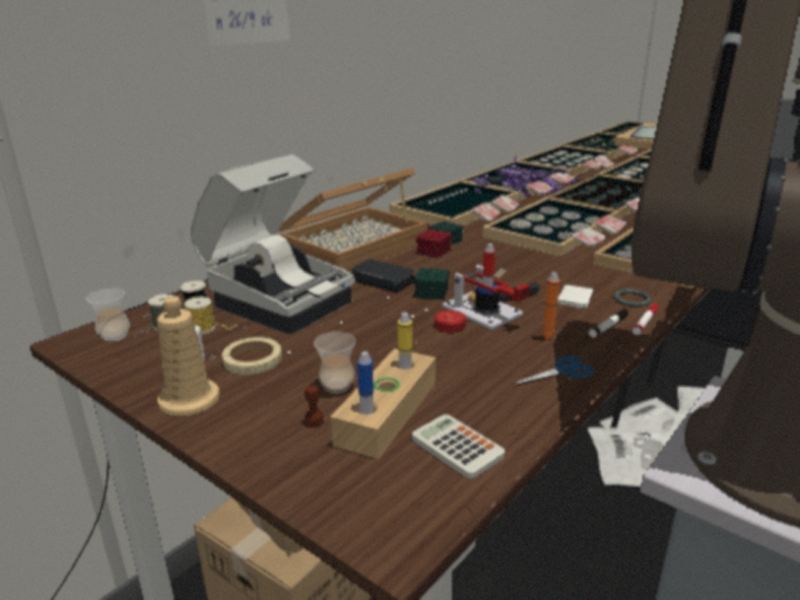

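View pics/top0.png

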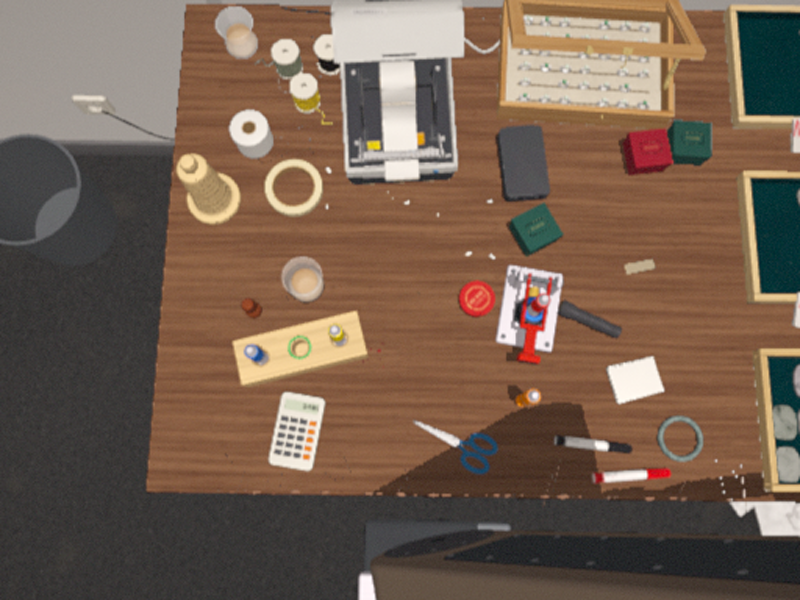

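```bash
cat >h.py <<'E'
import numpy as np, cv2
from cell import status, vision, r
def ray(n,u,v):
    c=vision.camera_info(n); R=np.array(c['R']); t=np.array(c['t'])
    return -R.T@t, R.T@np.array([(u-c['cx'])/c['fx'],(v-c['cy'])/c['fy'],1])
def atz(n,u,v,z):
    o,d=ray(n,u,v); return o+d*(z-o[2])/d[2]
def tri(uvt,uvs):
    (o1,d1),(o2,d2)=ray("top",*uvt),ray("scene",*uvs)
    s=np.linalg.lstsq(np.c_[d1,-d2],o2-o1,rcond=None)[0]
    a,b=o1+s[0]*d1,o2+s[1]*d2
    return (a+b)/2,np.linalg.norm(a-b)
def proj(n,X):
    c=vision.camera_info(n); p=np.array(c['R'])@X+c['t']; return np.array([c['fx']*p[0]/p[2]+c['cx'],c['fy']*p[1]/p[2]+c['cy']])
def crop(im,u,v,w,h,k):
    return cv2.resize(im[v:v+h,u:u+w],(w*k,h*k),interpolation=cv2.INTER_CUBIC)
E
python3 - <<'E'
from h import *
t=cv2.imread("top0raw.png");s=cv2.imread("scene0raw.png")
a=crop(t,300,165,100,75,4);b=crop(t,144,190,100,75,4)
c=crop(s,270,150,100,75,4);d=crop(s,205,195,100,100,4)[:300]
o=np.vstack([np.hstack([a,b]),np.hstack([c,d])])
cv2.imwrite("pics/crops.png",o)
E
```

```text
(no output)
```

View pics/crops.png

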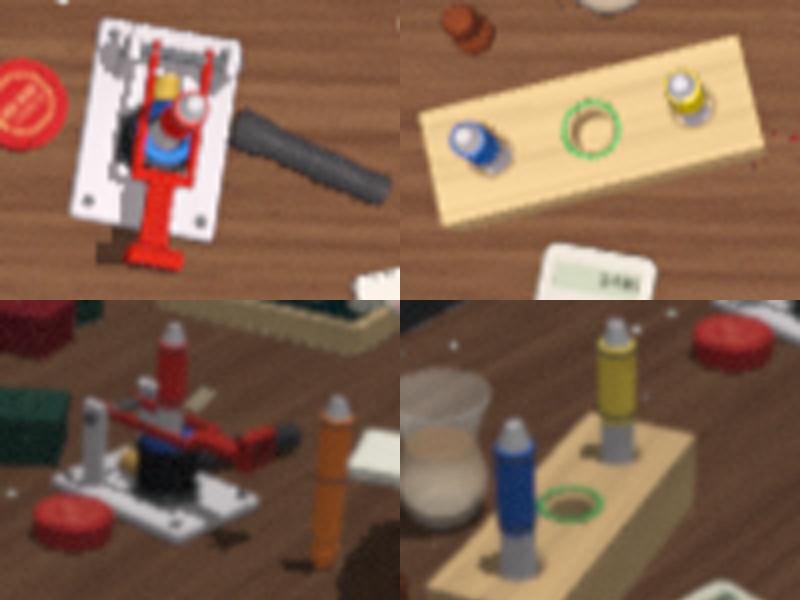

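```bash
python3 - <<'E'
from h import *
np.set_printoptions(precision=1,suppress=True)
A=lambda x,y:(300+x/4-.5+.125,165+y/4-.375)
B=lambda x,y:(144+x/4-.375,190+y/4-.375)
C=lambda x,y:(270+x/4-.375,150+y/4-.375)
D=lambda x,y:(205+x/4-.375,195+y/4-.375)
P=[atz("top",*A(*p),10)[:2] for p in [(103,20),(240,40),(213,240),(71,213)]]
print("plate",np.array(P),[np.linalg.norm(P[i]-P[i-1]) for i in range(4)])
d=P[0]+P[1]-P[2]-P[3];print("yaw x",np.arctan2(d[1],d[0]));e=P[0]+P[3]-P[1]-P[2];print("yaw from y",np.arctan2(-e[0],e[1]))
print("redtip",tri(A(193,100),C(174,325-300)), atz("top",*A(193,100),146))
K=[atz("top",*B(*p),50)[:2] for p in [(18,113),(340,37),(365,147),(43,227)]]
print("rack",np.array(K),np.mean(K,0),[np.linalg.norm(K[i]-K[i-1]) for i in range(4)])
e=K[0]+K[3]-K[1]-K[2];print("rack yaw",np.arctan2(-e[0],e[1]))
print("ring",atz("top",*B(191,129),51))
print("blue",tri(B(63,137),D(115,125)))
print("yellow",tri(B(280,83),D(216,25)))
print("paddle",atz("top",*A(155,255),88), "scene", tri(A(155,255),C(262,432-300)))
print("torch ends",atz("top",*A(240,130),28),atz("top",*A(380,190),28))
print("orange",atz("top",533*.64,395*.64,130),tri((533*.64,395*.64),C(338,400-300)))
E
```

```text
plate [[ 657.2  -80.8]
 [ 644.9 -171.8]
 [ 510.4 -150.3]
 [ 526.7  -57.9]] [np.float64(132.44604987245322), np.float64(91.89301211482778), np.float64(136.15438007535235), np.float64(93.79633932118803)]
yaw x -0.16594536397928183
yaw from y -0.15452940674671495
redtip (array([ 571.8, -113.6,  146.2]), np.float64(7.1458920470745575)) [ 575.  -111.9  146. ]
rack [[514.  376.1]
 [566.2 173.4]
 [495.9 155.7]
 [442.3 356. ]] [504.6 265.3] [np.float64(74.38119653292506), np.float64(209.27534046048459), np.float64(72.46466302331612), np.float64(207.29415905119598)]
rack yaw 0.2566606919995952
ring [505.4 265.9  51. ]
blue (array([485.8, 326.9, 137.9]), np.float64(5.1765892664580155))
yellow (array([520.1, 201.5, 136.8]), np.float64(4.76977023040682))
paddle [490.3 -98.2  88. ] scene (array([ 486.4, -100.2,   88.1]), np.float64(8.830722442366737))
torch ends [ 580.3 -165.9   28. ] [ 542.3 -255.1   28. ]
orange [428.3 -95.9 130. ] (array([426.2, -97. , 129.5]), np.float64(4.6393117219573226))
```

Scene crops show the plate, paddle (top crop ~(155,255)), red tip (193,100), green ring as middle pocket (591,129), blue at left pocket, yellow at right. Jet axis ≈ (572.5,-112.5), yaw −0.16; rack centre ≈ (505,265.5), yaw 0.257. Moving above the paddle.

Emit:
apply_moves --offset '[[0.166,-0.1585,0.022],[0.166,-0.1585,0.022],[0.166,-0.1585,0.022],[0.166,-0.1585,0.022],[0.166,-0.1585,0.022]]' --dr '[[0,0,0],[0,0,0],[0,0,0],[0,0,0],[0,0,0]]' --gripper 1

```text
t: 0.52
position: [257.6, -479.4, 214.4]
tool_rot: [-3.141, 0.0, 0.26]
force: [0.5, -0.3, -0.0]
gripper_width: 25.9
grip_force: 0.0
```

Emit:
apply_moves --offset '[[0.166,-0.1585,0.022],[0.166,-0.1585,0.022],[0.166,-0.1585,0.022],[0.166,-0.1585,0.022],[0.166,-0.1585,0.022]]' --dr '[[0,0,0],[0,0,0],[0,0,0],[0,0,0],[0,0,0]]'

```text
t: 0.93
position: [347.3, -332.5, 198.1]
tool_rot: [-3.141, 0.0, 0.261]
force: [0.8, -0.8, -0.8]
gripper_width: 0.4
grip_force: 0.0
```

Emit:
apply_moves --offset '[[0.166,-0.1585,0.022],[0.166,-0.1585,0.022],[0.166,-0.1585,0.022],[0.166,-0.1585,0.022],[0.166,-0.1585,0.022]]' --dr '[[0,0,0],[0,0,0],[0,0,0],[0,0,0],[0,0,0]]'

```text
t: 1.35
position: [437.0, -185.5, 181.6]
tool_rot: [-3.141, 0.0, 0.261]
force: [0.4, -0.8, -0.2]
gripper_width: -0.1
grip_force: 0.0
```

Emit:
apply_moves --offset '[[0.166,-0.1585,0.022],[0.166,-0.1585,0.022],[0.166,-0.1585,0.022]]' --dr '[[0,0,0],[0,0,0],[0,0,0]]'

```text
t: 1.6
position: [490.8, -97.3, 171.6]
tool_rot: [-3.141, 0.0, 0.261]
force: [0.5, -1.4, 0.8]
gripper_width: 0.2
grip_force: 0.0
```

Emit:
apply_moves --offset '[[0,0,0],[0,0,0],[0,0,0],[0,0,0],[0,0,0]]' --dr '[[0,0,0.0167],[0,0,0.0167],[0,0,0.0167],[0,0,0.0167],[0,0,0]]'

```text
t: 2.02
position: [490.2, -98.7, 171.7]
tool_rot: [-3.142, 0.0, -0.164]
force: [1.3, 0.9, 0.1]
gripper_width: -0.0
grip_force: 0.0
```

Emit:
apply_moves --offset '[[0,0,0.17],[0,0,0.17],[0,0,0.15],[0,0,0]]' --dr '[[0,0,0],[0,0,0],[0,0,0],[0,0,0]]'

```text
t: 2.35
position: [488.0, -98.4, 95.2]
tool_rot: [-3.141, 0.005, -0.155]
force: [-1.4, 0.3, -1.0]
gripper_width: -0.0
grip_force: 0.0
```

```bash
python3 - <<'E'
from h import *
t=vision.read_camera("top")[:,:,::-1];s=vision.read_camera("scene")[:,:,::-1]
a=crop(t,300,165,80,100,5)[:500];c=crop(s,290,140,80,100,5)
cv2.imwrite("pics/press.png",np.hstack([a,c]))
E
```

```text
(no output)
```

View pics/press.png

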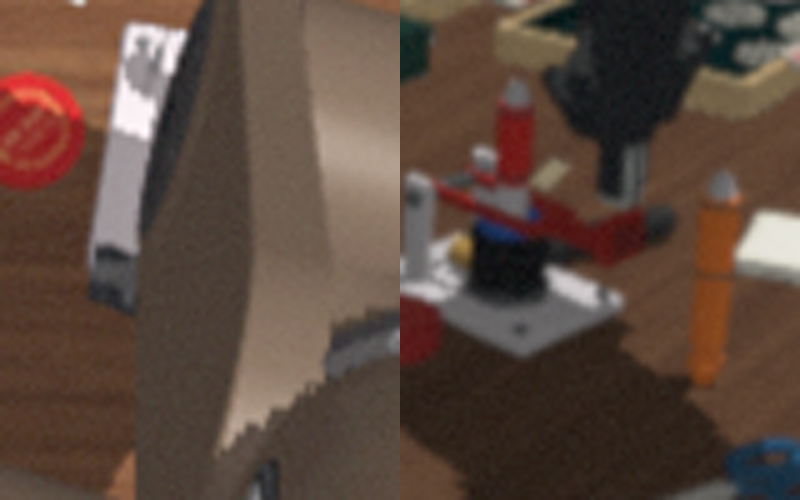

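Fingertips (620,205) sit right above the paddle (~(612,215)). Pressing.

Emit:
apply_moves --offset '[[0,0,0.03],[0,0,0.02],[0,0,0.02],[0,0,0.02],[0,0,0]]' --dr '[[0,0,0],[0,0,0],[0,0,0],[0,0,0],[0,0,0]]'

```text
t: 2.87
position: [490.5, -99.0, 85.0]
tool_rot: [3.142, -0.001, -0.159]
force: [-0.3, -0.5, 0.3]
gripper_width: 0.3
grip_force: 0.2
```

Emit:
apply_moves --offset '[[0,0,0.02],[0,0,0.02],[0,0,0.01],[0,0,0],[0,0,0]]' --dr '[[0,0,0],[0,0,0],[0,0,0],[0,0,0],[0,0,0]]'

```text
t: 3.28
position: [490.0, -98.9, 77.6]
tool_rot: [-3.142, 0.0, -0.159]
force: [-2.5, 0.0, 2.4]
gripper_width: -0.1
grip_force: 1.3
```

```bash
python3 - <<'E'
from h import *
print(status.sense())
s=vision.read_camera("scene")[:,:,::-1]
cv2.imwrite("pics/press2.png",crop(s,300,150,80,60,8))
print(status.sense()['position'],status.sense()['force'])
E
```

```text
{'t': 3.2833, 'joint_positions': array([-2.59810678e-01,  5.00481037e-01,  2.07089975e+00, -6.46284401e-05,
        5.70595938e-01,  1.46978939e+00]), 'joint_vel': array([ 1.65408373e-03, -2.48396139e-06, -1.81336566e-03, -4.78523024e-04,
       -3.28622542e-03,  4.46092973e-04]), 'joint_torque': array([ 1.24592059e-01, -7.73852277e+01, -2.53773612e+01,  7.08581787e-02,
       -7.26078842e-01,  7.26166705e-03]), 'position': array([490.02492323, -98.91905499,  77.58746982]), 'tool_rot': array([-3.14158863e+00,  3.85632785e-04, -1.58749346e-01]), 'force': array([-2.46043405,  0.0346712 ,  2.43291505]), 'ft_torque': array([ 0.03315588,  0.27669591, -0.03632252]), 'grip_force': 1.320138184237294, 'gripper_width': -0.1263929457605107}
[490.12591095 -98.90383457  77.56437098] [-2.76148597  0.43341742  3.25989557]
```

View pics/press2.png

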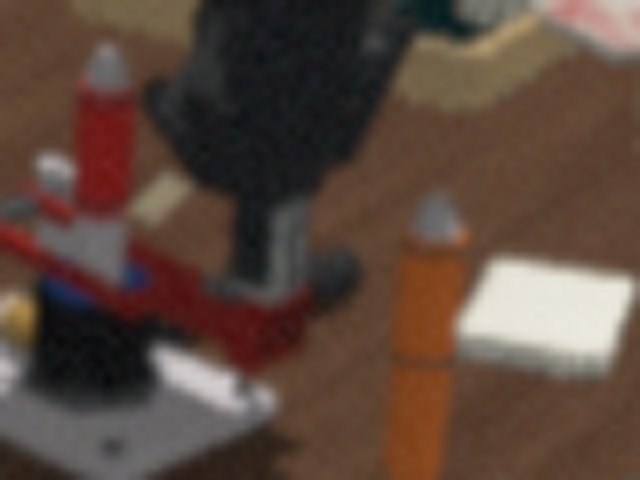

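Fingers rest on the paddle, which has partly sunk; pressing on.

Emit:
apply_moves --offset '[[0,0,0.014],[0,0,0.007],[0,0,0.007],[0,0,0]]' --dr '[[0,0,0],[0,0,0],[0,0,0],[0,0,0]]'

```text
t: 3.67
position: [490.1, -98.9, 74.0]
tool_rot: [3.142, 0.0, -0.159]
force: [-8.6, 1.0, 25.7]
gripper_width: 0.1
grip_force: 13.0
```

Emit:
apply_moves --offset '[[0,0,0.008],[0,0,0],[0,0,0]]' --dr '[[0,0,0],[0,0,0],[0,0,0]]'

```text
t: 3.92
position: [490.1, -98.9, 73.7]
tool_rot: [3.142, -0.0, -0.159]
force: [-12.6, 3.3, 45.9]
gripper_width: -0.1
grip_force: 23.4
```

Emit:
apply_moves --offset '[[0,0,-0.1],[0,0,-0.24],[0,0,-0.24],[0,0,-0.24],[0,0,0]]' --dr '[[0,0,0],[0,0,0],[0,0,0],[0,0,0],[0,0,0]]'

```text
t: 4.33
position: [493.7, -99.8, 201.1]
tool_rot: [3.141, -0.009, -0.159]
force: [3.1, -1.1, 1.8]
gripper_width: -0.1
grip_force: 0.0
```

Emit:
apply_moves --offset '[[0.187,0,0],[0.187,0,0],[0.187,0,0],[0,0,0],[0,0,0]]' --dr '[[0,0,0],[0,0,0],[0,0,0],[0,0,0],[0,0,0]]' --gripper 0

```text
t: 4.75
position: [574.5, -112.5, 194.7]
tool_rot: [3.142, -0.0, -0.159]
force: [-1.0, 0.5, -1.2]
gripper_width: 60.4
grip_force: 0.0
```

```bash
python3 - <<'E'
from h import *
print(status.sense()['position'],status.sense()['gripper_width'])
t=vision.read_camera("top")[:,:,::-1];s=vision.read_camera("scene")[:,:,::-1]
a=crop(t,300,165,80,100,5)[:500];c=crop(s,270,120,80,100,5)
cv2.imwrite("pics/above.png",np.hstack([a,c]))
E
```

```text
[ 574.51739799 -112.46450946  194.65614783] 60.40469956896866
```

View pics/above.png

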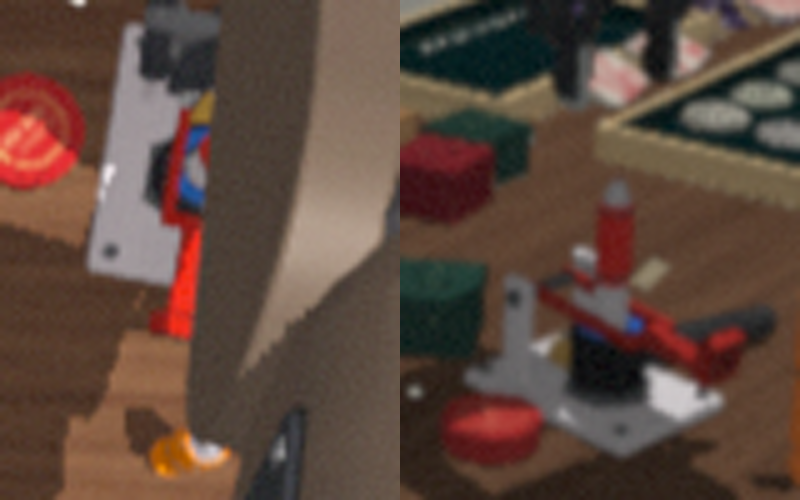

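Lever visibly down, red nozzle upright between the opened fingers (615,230 in right crop). Descending and gripping.

Emit:
apply_moves --offset '[[-0.005,0,0.17],[0,0,0.17],[0,0,0.17],[0,0,0.17],[0,0,0.03]]' --dr '[[0,0,0],[0,0,0],[0,0,0],[0,0,0],[0,0,0]]'

```text
t: 5.27
position: [569.6, -111.5, 85.2]
tool_rot: [-3.141, 0.005, -0.159]
force: [-1.0, 0.7, 0.2]
gripper_width: 85.4
grip_force: 0.0
```

Emit:
apply_moves --offset '[[0,0,0],[0,0,0],[0,0,0],[0,0,0],[0,0,0]]' --dr '[[0,0,0],[0,0,0],[0,0,0],[0,0,0],[0,0,0]]' --gripper 0.7

```text
t: 5.68
position: [573.4, -112.3, 89.8]
tool_rot: [3.141, -0.002, -0.159]
force: [-0.1, 0.2, -0.5]
gripper_width: 26.9
grip_force: 0.0
```

Emit:
apply_moves --offset '[[0,0,0],[0,0,0],[0,0,0],[0,0,0],[0,0,0]]' --dr '[[0,0,0],[0,0,0],[0,0,0],[0,0,0],[0,0,0]]' --gripper 0.9

```text
t: 6.1
position: [573.4, -113.3, 89.7]
tool_rot: [3.14, -0.002, -0.158]
force: [-2.2, -8.7, 10.4]
gripper_width: 20.9
grip_force: 57.6
```

Emit:
apply_moves --offset '[[0,0.007,-0.015],[0,0,-0.03],[0,0,-0.05],[0,0,-0.06],[0,0,-0.06]]' --dr '[[0,0,0],[0,0,0],[0,0,0],[0,0,0],[0,0,0]]'

```text
t: 6.52
position: [572.5, -113.0, 121.8]
tool_rot: [-3.141, -0.0, -0.159]
force: [-0.6, 0.3, -0.4]
gripper_width: 20.7
grip_force: 57.8
```

Emit:
apply_moves --offset '[[0,0,-0.1],[0,0,-0.15],[0,0,-0.2],[0,0,-0.2],[0,0,-0.1]]' --dr '[[0,0,0],[0,0,0],[0,0,0],[0,0,0],[0,0,0]]'

```text
t: 6.93
position: [573.4, -113.0, 237.7]
tool_rot: [-3.142, -0.004, -0.159]
force: [0.1, 0.5, -0.2]
gripper_width: 20.8
grip_force: 57.8
```

```bash
python3 - <<'E'
from h import *
print(status.sense()['position'],status.sense()['gripper_width'],status.sense()['force'])
s=vision.read_camera("scene")[:,:,::-1]
cv2.imwrite("pics/lift.png",crop(s,250,60,110,150,4))
print("glass",atz("top",302*.64,292*.64,0),"stamp",atz("top",252*.64,310*.64,0))
E
```

```text
[ 573.41703341 -113.02478903  237.65401149] 20.811123562631458 [ 0.1389966   0.5177595  -0.23450486]
glass [606.52673717 271.80624751   0.        ] stamp [573.81094404 355.77607041   0.        ]
```

View pics/lift.png

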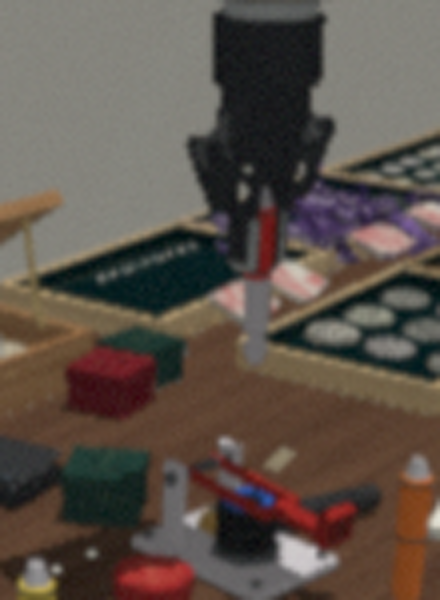

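Emit:
apply_moves --offset '[[0,0,0],[0,0,0],[0,0,0],[0,0,0],[0,0,0]]' --dr '[[0,0,-0.0186],[0,0,-0.0186],[0,0,-0.0186],[0,0,-0.0186],[0,0,-0.0186]]'

```text
t: 7.4
position: [572.1, -112.8, 233.7]
tool_rot: [-3.141, 0.0, 0.431]
force: [-1.1, 0.2, -0.9]
gripper_width: 21.0
grip_force: 57.9
```

Emit:
apply_moves --offset '[[0,0,0],[0,0,0],[0,0,0],[0,0,0],[0,0,0]]' --dr '[[0,0,-0.0186],[0,0,-0.0186],[0,0,-0.0186],[0,0,-0.0186],[0,0,-0.0186]]'

```text
t: 7.82
position: [572.1, -112.8, 233.6]
tool_rot: [-3.141, -0.0, 1.016]
force: [0.2, 0.4, -0.5]
gripper_width: 20.9
grip_force: 57.8
```

Emit:
apply_moves --offset '[[0,0,0],[0,0,0],[0,0,0],[0,0,0],[0,0,0]]' --dr '[[0,0,-0.0186],[0,0,-0.0186],[0,0,-0.0186],[0,0,-0.0186],[0,0,-0.0186]]'

```text
t: 8.23
position: [572.1, -112.8, 233.6]
tool_rot: [-3.141, -0.0, 1.6]
force: [0.1, 0.1, -0.3]
gripper_width: 20.5
grip_force: 57.8
```

Emit:
apply_moves --offset '[[0,0,0],[0,0,0],[0,0,0],[0,0,0]]' --dr '[[0,0,-0.0186],[0,0,-0.0186],[0,0,0],[0,0,0]]'

```text
t: 8.57
position: [572.3, -112.9, 233.5]
tool_rot: [-3.142, -0.0, 1.824]
force: [0.4, -0.6, -1.4]
gripper_width: 20.6
grip_force: 57.8
```

Emit:
apply_moves --offset '[[0.213,0.016,0],[0.213,0.016,0],[0.213,0.016,0],[0.213,0.016,0],[0.213,0.016,0]]' --dr '[[0,0,0],[0,0,0],[0,0,0],[0,0,0],[0,0,0]]'

```text
t: 8.98
position: [542.9, 45.7, 233.5]
tool_rot: [3.142, -0.0, 1.823]
force: [0.9, 0.5, -0.7]
gripper_width: 20.8
grip_force: 57.9
```

Emit:
apply_moves --offset '[[0.213,0.016,0],[0.213,0.016,0],[0.213,0.016,0],[0.213,0.016,0],[0.213,0.016,0]]' --dr '[[0,0,0],[0,0,0],[0,0,0],[0,0,0],[0,0,0]]'

```text
t: 9.4
position: [513.8, 203.5, 233.5]
tool_rot: [3.142, -0.0, 1.823]
force: [0.4, 0.3, -1.2]
gripper_width: 20.7
grip_force: 57.9
```

Emit:
apply_moves --offset '[[0.213,0.016,0],[0.213,0.016,0],[0,0,0],[0,0,0],[0,0,0]]' --dr '[[0,0,0],[0,0,0],[0,0,0],[0,0,0],[0,0,0]]'

```text
t: 9.82
position: [502.6, 264.8, 233.2]
tool_rot: [-3.141, 0.0, 1.826]
force: [0.4, -0.9, -1.3]
gripper_width: 20.8
grip_force: 57.9
```

Emit:
apply_moves --offset '[[0,0.0116,0.2],[0,0,0.2],[0,0,0.15],[0,0,0.1],[0,0,0]]' --dr '[[0,0,0],[0,0,0],[0,0,0],[0,0,0],[0,0,0]]'

```text
t: 10.23
position: [503.1, 263.2, 132.9]
tool_rot: [-3.137, 0.001, 1.825]
force: [-0.9, -1.3, -1.1]
gripper_width: 20.6
grip_force: 58.0
```

```bash
python3 - <<'E'
from h import *
print(status.sense()['position'],status.sense()['force'])
t=vision.read_camera("top")[:,:,::-1];s=vision.read_camera("scene")[:,:,::-1]
cv2.imwrite("pics/rack1.png",np.hstack([crop(t,144,170,80,100,5),crop(s,205,185,80,100,5)]))
E
```

```text
[503.11279727 263.2314102  132.94084438] [-0.86114913 -1.32414202 -1.06280816]
```

View pics/rack1.png

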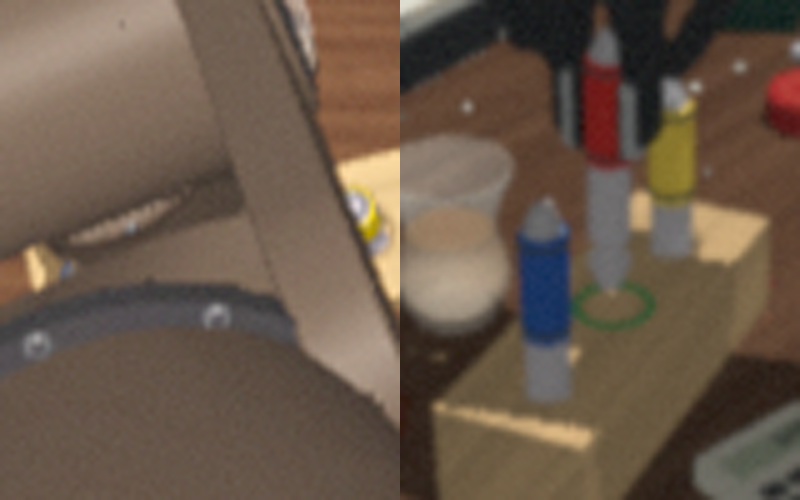

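Foot (610,288) sits just above the ring centre (614,305), as it should at ~9 mm height. Lowering.

Emit:
apply_moves --offset '[[0,0,0.06],[0,0,0.06],[0,0,0.07],[0,0,0.06],[0,0,0]]' --dr '[[0,0,0],[0,0,0],[0,0,0],[0,0,0],[0,0,0]]'

```text
t: 10.75
position: [503.6, 264.9, 96.3]
tool_rot: [-3.139, 0.0, 1.828]
force: [-1.4, -0.4, -1.1]
gripper_width: 20.7
grip_force: 58.7
```

Emit:
apply_moves --offset '[[0,0,0.05],[0,0,0.02],[0,0,0],[0,0,0]]' --dr '[[0,0,0],[0,0,0],[0,0,0],[0,0,0]]'

```text
t: 11.08
position: [504.5, 265.4, 87.7]
tool_rot: [-3.141, 0.0, 1.828]
force: [-0.8, 0.2, -1.1]
gripper_width: 20.6
grip_force: 58.7
```

Emit:
apply_moves --offset '[[0,0,0.02],[0,0,0.015],[0,0,0],[0,0,0]]' --dr '[[0,0,0],[0,0,0],[0,0,0],[0,0,0]]'

```text
t: 11.42
position: [504.5, 265.3, 82.5]
tool_rot: [-3.142, 0.0, 1.828]
force: [-1.5, -0.4, -1.5]
gripper_width: 20.8
grip_force: 58.7
```

Emit:
apply_moves --offset '[[0,0,0],[0,0,0],[0,0,0],[0,0,0],[0,0,0]]' --dr '[[0,0,0],[0,0,0],[0,0,0],[0,0,0],[0,0,0]]' --gripper 0.5

```text
t: 11.83
position: [504.6, 265.4, 82.6]
tool_rot: [3.141, -0.0, 1.828]
force: [-0.1, 0.1, 0.7]
gripper_width: 42.4
grip_force: 0.0
```

Emit:
apply_moves --offset '[[0,0,-0.1],[0,0,-0.2],[0,0,-0.2],[0,0,0],[0,0,0]]' --dr '[[0,0,0],[0,0,0],[0,0,0],[0,0,0],[0,0,0]]'

```text
t: 12.25
position: [505.6, 265.8, 159.2]
tool_rot: [3.138, -0.001, 1.828]
force: [-0.2, 0.4, -0.4]
gripper_width: 42.8
grip_force: 0.0
```

Emit:
apply_moves --offset '[[0.2167,0,0],[0.2167,0,0],[0,0,0],[0,0,0],[0,0,0]]' --dr '[[0,0,0],[0,0,0],[0,0,0],[0,0,0],[0,0,0]]'

```text
t: 12.67
position: [487.4, 327.8, 156.6]
tool_rot: [-3.14, 0.001, 1.829]
force: [0.1, -0.1, -0.7]
gripper_width: 42.6
grip_force: 0.0
```

```bash
python3 - <<'E'
from h import *
print(status.sense()['position'],status.sense()['force'])
s=vision.read_camera("scene")[:,:,::-1]
cv2.imwrite("pics/rack2.png",crop(s,195,165,100,100,5))
E
```

```text
[487.42591649 327.83495741 156.59917363] [ 0.09326942 -0.05365441 -0.70456775]
```

View pics/rack2.png

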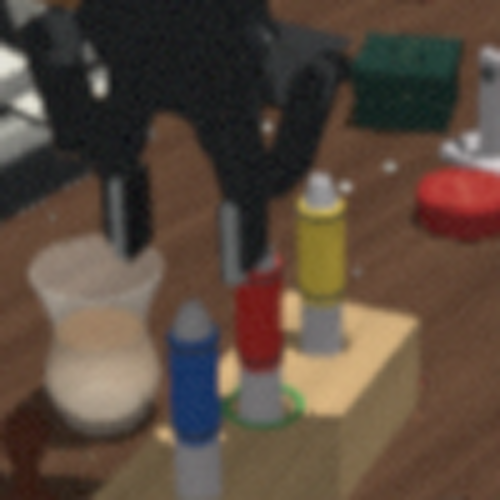

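Red stands in the ringed pocket (265,400); fingers bracket the blue nozzle (193,305). Descending onto it.

Emit:
apply_moves --offset '[[0,0,0.1],[0,0,0.14],[0,0,0.14],[0,0,0.12],[0,0,0]]' --dr '[[0,0,0],[0,0,0],[0,0,0],[0,0,0],[0,0,0]]'

```text
t: 13.13
position: [486.5, 326.1, 79.3]
tool_rot: [-3.137, 0.002, 1.827]
force: [-1.6, -0.0, -1.5]
gripper_width: 42.9
grip_force: 0.0
```

Emit:
apply_moves --offset '[[0,0,0],[0,0,0],[0,0,0],[0,0,0],[0,0,0]]' --dr '[[0,0,0],[0,0,0],[0,0,0],[0,0,0],[0,0,0]]' --gripper 0.9

```text
t: 13.55
position: [488.5, 328.4, 83.4]
tool_rot: [3.14, -0.0, 1.828]
force: [-0.3, -0.7, -1.1]
gripper_width: 20.7
grip_force: 58.5
```

Emit:
apply_moves --offset '[[0,0,0],[0,0,0]]' --dr '[[0,0,0],[0,0,0]]'

```text
t: 13.72
position: [488.4, 328.5, 83.1]
tool_rot: [3.141, -0.0, 1.828]
force: [-1.1, -0.4, 6.4]
gripper_width: 20.8
grip_force: 59.3
```

Emit:
apply_moves --offset '[[0,0,-0.05],[0,0,-0.15],[0,0,-0.2],[0,0,-0.2],[0,0,-0.2]]' --dr '[[0,0,0],[0,0,0],[0,0,0],[0,0,0],[0,0,0]]'

```text
t: 14.13
position: [487.7, 328.0, 204.2]
tool_rot: [-3.141, 0.0, 1.828]
force: [0.8, 1.6, -0.8]
gripper_width: 20.6
grip_force: 58.7
```

Emit:
apply_moves --offset '[[0,0,-0.2],[0,0,0],[0,0,0]]' --dr '[[0,0,0],[0,0,0],[0,0,0]]'

```text
t: 14.38
position: [488.8, 328.7, 234.6]
tool_rot: [3.138, -0.001, 1.828]
force: [0.0, -0.3, -1.9]
gripper_width: 20.4
grip_force: 58.7
```

Emit:
apply_moves --offset '[[-0.213,-0.0148,0],[-0.213,-0.0148,0],[-0.213,-0.0148,0],[-0.213,-0.0148,0],[-0.213,-0.0148,0]]' --dr '[[0,0,0],[0,0,0],[0,0,0],[0,0,0],[0,0,0]]'

```text
t: 14.8
position: [517.1, 169.3, 231.3]
tool_rot: [-3.139, 0.0, 1.828]
force: [1.1, -0.1, -1.0]
gripper_width: 20.5
grip_force: 58.7
```

Emit:
apply_moves --offset '[[-0.213,-0.0148,0],[-0.213,-0.0148,0],[-0.213,-0.0148,0],[-0.213,-0.0148,0],[-0.213,-0.0148,0]]' --dr '[[0,0,0],[0,0,0],[0,0,0],[0,0,0],[0,0,0]]'

```text
t: 15.22
position: [546.9, 12.1, 231.3]
tool_rot: [-3.14, -0.001, 1.828]
force: [-0.0, 0.5, -0.1]
gripper_width: 20.5
grip_force: 58.7
```

Emit:
apply_moves --offset '[[-0.213,-0.0148,0],[-0.213,-0.0148,0],[-0.213,-0.0148,0],[-0.213,-0.0148,0],[0,0,0]]' --dr '[[0,0,0],[0,0,0],[0,0,0],[0,0,0],[0,0,0]]'

```text
t: 15.63
position: [571.9, -117.0, 231.2]
tool_rot: [-3.14, 0.001, 1.825]
force: [-0.5, -0.5, -0.7]
gripper_width: 20.5
grip_force: 58.7
```

Emit:
apply_moves --offset '[[0,0,0],[0,0,0],[0,0,0]]' --dr '[[0,0,0],[0,0,0],[0,0,0]]'

```text
t: 15.88
position: [571.1, -111.4, 231.8]
tool_rot: [-3.14, -0.001, 1.828]
force: [-0.0, 0.3, -0.2]
gripper_width: 20.6
grip_force: 58.7
```

Emit:
apply_moves --offset '[[-0.0117,0.0052,0.15],[0,0,0.15],[0,0,0.15],[0,0,0.12],[0,0,0]]' --dr '[[0,0,0],[0,0,0],[0,0,0],[0,0,0],[0,0,0]]'

```text
t: 16.3
position: [570.6, -112.1, 143.7]
tool_rot: [-3.137, -0.003, 1.829]
force: [-0.8, 0.2, -0.7]
gripper_width: 20.7
grip_force: 58.7
```

```bash
python3 - <<'E'
from h import *
t=vision.read_camera("top")[:,:,::-1];s=vision.read_camera("scene")[:,:,::-1]
print(status.sense()['position'],status.sense()['force'])
p=status.sense()['position'];print((proj("scene",np.array([572.3,-112.9,60]))-[275,130])*8,(proj("scene",p-[0,0,75])-[275,130])*8)
cv2.imwrite("pics/jet1.png",crop(s,275,130,90,70,8))
E
```

```text
[ 572.57526665 -112.84667527  146.95473553] [ 0.67938063 -0.1181585   0.07214653]
[282.37001362 419.61208911] [283.1432527  390.62111347]
```

View pics/jet1.png

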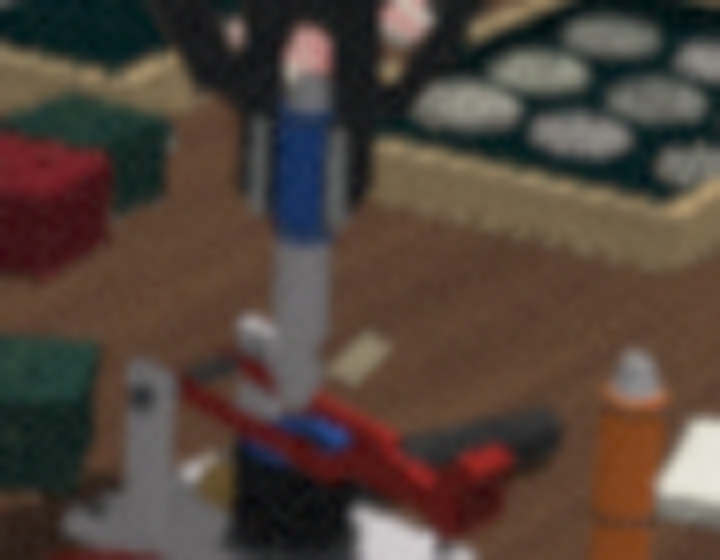

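Blue nozzle hangs above the fitting mouth (foot ~(293,400)), lever still down. Inserting slowly.

Emit:
apply_moves --offset '[[0,0,0.04],[0,0,0.04],[0,0,0.04],[0,0,0],[0,0,0]]' --dr '[[0,0,0],[0,0,0],[0,0,0],[0,0,0],[0,0,0]]'

```text
t: 16.82
position: [572.7, -113.7, 128.8]
tool_rot: [-3.141, -0.0, 1.828]
force: [0.4, -0.2, -1.3]
gripper_width: 20.6
grip_force: 58.7
```

Emit:
apply_moves --offset '[[0,0,0.03],[0,0,0.03],[0,0,0.03],[0,0,0],[0,0,0]]' --dr '[[0,0,0],[0,0,0],[0,0,0],[0,0,0],[0,0,0]]'

```text
t: 17.23
position: [572.5, -113.7, 115.0]
tool_rot: [-3.141, -0.0, 1.828]
force: [-0.8, -0.4, -1.2]
gripper_width: 20.7
grip_force: 58.8
```

Emit:
apply_moves --offset '[[0,0,0.04],[0,0,0.04],[0,0,0.04],[0,0,0],[0,0,0]]' --dr '[[0,0,0],[0,0,0],[0,0,0],[0,0,0],[0,0,0]]'

```text
t: 17.65
position: [572.3, -113.7, 96.8]
tool_rot: [-3.14, -0.001, 1.828]
force: [-4.7, -1.4, -3.1]
gripper_width: 20.9
grip_force: 58.7
```

Emit:
apply_moves --offset '[[0,0,0.02],[0,0,0.012],[0,0,0.006],[0,0,0],[0,0,0]]' --dr '[[0,0,0],[0,0,0],[0,0,0],[0,0,0],[0,0,0]]'

```text
t: 18.07
position: [572.4, -113.7, 91.7]
tool_rot: [-3.141, -0.0, 1.828]
force: [-5.4, -2.6, -2.3]
gripper_width: 20.6
grip_force: 59.4
```

Emit:
apply_moves --offset '[[0,0,0.006],[0,0,0.004],[0,0,0],[0,0,0]]' --dr '[[0,0,0],[0,0,0],[0,0,0],[0,0,0]]'

```text
t: 18.4
position: [572.5, -113.9, 91.1]
tool_rot: [-3.141, 0.0, 1.828]
force: [-8.5, -2.2, 13.0]
gripper_width: 20.0
grip_force: 61.2
```

Emit:
apply_moves --offset '[[0,0,0.003],[0,0,0],[0,0,0]]' --dr '[[0,0,0],[0,0,0],[0,0,0]]'

```text
t: 18.65
position: [572.6, -113.9, 91.0]
tool_rot: [-3.141, 0.0, 1.828]
force: [-11.4, -1.0, 19.9]
gripper_width: 20.6
grip_force: 61.8
```

Emit:
apply_moves --offset '[[0,0,0],[0,0,0],[0,0,0],[0,0,0],[0,0,0]]' --dr '[[0,0,0],[0,0,0],[0,0,0],[0,0,0],[0,0,0]]' --gripper 0.3

```text
t: 19.07
position: [573.2, -113.7, 89.9]
tool_rot: [3.141, 0.0, 1.828]
force: [0.2, 0.0, 0.9]
gripper_width: 59.9
grip_force: 0.0
```

Emit:
apply_moves --offset '[[0,0,-0.1],[0,0,-0.2],[0,0,-0.2],[0,0,-0.2],[0,0,0]]' --dr '[[0,0,0],[0,0,0],[0,0,0],[0,0,0],[0,0,0]]'

```text
t: 19.48
position: [575.7, -114.4, 200.3]
tool_rot: [3.135, 0.004, 1.828]
force: [1.7, -0.7, 0.7]
gripper_width: 59.7
grip_force: 0.0
```

Emit:
apply_moves --offset '[[0,0,0],[0,0,0],[0,0,0],[0,0,0],[0,0,0]]' --dr '[[0,0,0.0186],[0,0,0.0186],[0,0,0.0186],[0,0,0.0186],[0,0,0.0186]]'

```text
t: 19.9
position: [573.0, -113.7, 194.7]
tool_rot: [3.141, -0.0, 1.238]
force: [0.2, 0.9, -0.4]
gripper_width: 60.0
grip_force: 0.0
```

Emit:
apply_moves --offset '[[0,0,0],[0,0,0],[0,0,0],[0,0,0],[0,0,0]]' --dr '[[0,0,0.0186],[0,0,0.0186],[0,0,0.0186],[0,0,0.0186],[0,0,0.0186]]'

```text
t: 20.32
position: [573.0, -113.7, 194.6]
tool_rot: [-3.142, -0.0, 0.653]
force: [-0.2, -0.4, 0.2]
gripper_width: 60.0
grip_force: 0.0
```

Emit:
apply_moves --offset '[[0,0,0],[0,0,0],[0,0,0],[0,0,0],[0,0,0]]' --dr '[[0,0,0.0186],[0,0,0.0186],[0,0,0.0186],[0,0,0.0186],[0,0,0.0186]]'

```text
t: 20.73
position: [573.0, -113.7, 194.6]
tool_rot: [-3.142, -0.0, 0.069]
force: [0.3, -0.7, 0.5]
gripper_width: 59.9
grip_force: 0.0
```

Emit:
apply_moves --offset '[[0,0,0],[0,0,0],[0,0,0],[0,0,0]]' --dr '[[0,0,0.0186],[0,0,0.0186],[0,0,0],[0,0,0]]'

```text
t: 21.07
position: [572.9, -113.7, 194.7]
tool_rot: [-3.142, 0.0, -0.155]
force: [0.0, -0.2, -0.1]
gripper_width: 59.9
grip_force: 0.0
```

Emit:
apply_moves --offset '[[-0.187,0,0],[-0.187,0,0],[-0.187,0,0],[0,0,0],[0,0,0]]' --dr '[[0,0,0],[0,0,0],[0,0,0],[0,0,0],[0,0,0]]'

```text
t: 21.48
position: [488.8, -100.2, 195.1]
tool_rot: [-3.142, 0.0, -0.155]
force: [0.8, -0.1, 1.2]
gripper_width: 59.7
grip_force: 0.0
```

Emit:
apply_moves --offset '[[0,0,0.2],[0,0,0.2],[0,0,0.2],[0,0,0.1],[0,0,0.05]]' --dr '[[0,0,0],[0,0,0],[0,0,0],[0,0,0],[0,0,0]]'

```text
t: 21.9
position: [489.6, -100.3, 80.1]
tool_rot: [-3.141, 0.002, -0.156]
force: [-1.6, 0.3, 0.2]
gripper_width: 59.7
grip_force: 0.0
```

Emit:
apply_moves --offset '[[0,0,0.07],[0,0,0.07],[0,0,0.05],[0,0,0],[0,0,0]]' --dr '[[0,0,0],[0,0,0],[0,0,0],[0,0,0],[0,0,0]]'

```text
t: 22.32
position: [489.9, -100.5, 53.9]
tool_rot: [-3.142, 0.0, -0.159]
force: [-0.4, 0.9, -0.3]
gripper_width: 60.0
grip_force: 0.0
```

Emit:
apply_moves --offset '[[0,0,0],[0,0,0],[0,0,0],[0,0,0],[0,0,0]]' --dr '[[0,0,0],[0,0,0],[0,0,0],[0,0,0],[0,0,0]]' --gripper 0.8

```text
t: 22.73
position: [490.1, -101.3, 54.8]
tool_rot: [3.141, -0.001, -0.158]
force: [-5.5, -11.8, 11.6]
gripper_width: 33.0
grip_force: 58.6
```

Emit:
apply_moves --offset '[[0,0.008,-0.01],[0,0,-0.02],[0,0,-0.02],[0,0,-0.02],[0,0,0]]' --dr '[[0,0,0],[0,0,0],[0,0,0],[0,0,0],[0,0,0]]'

```text
t: 23.15
position: [490.7, -101.9, 65.2]
tool_rot: [3.141, -0.002, -0.159]
force: [3.3, -2.9, 3.2]
gripper_width: 32.4
grip_force: 61.7
```

Emit:
apply_moves --offset '[[0,0,-0.015],[0,0,-0.007],[0,0,0],[0,0,0]]' --dr '[[0,0,0],[0,0,0],[0,0,0],[0,0,0]]'

```text
t: 23.48
position: [490.9, -101.9, 68.2]
tool_rot: [3.141, -0.002, -0.159]
force: [6.1, -3.4, -3.9]
gripper_width: 32.5
grip_force: 61.7
```

Emit:
apply_moves --offset '[[0,0,-0.006],[0,0,-0.006],[0,0,0],[0,0,0]]' --dr '[[0,0,0],[0,0,0],[0,0,0],[0,0,0]]'

```text
t: 23.82
position: [491.0, -102.0, 69.7]
tool_rot: [3.141, -0.002, -0.159]
force: [8.9, -3.1, -14.6]
gripper_width: 32.1
grip_force: 64.1
```

Emit:
apply_moves --offset '[[0,0,-0.006],[0,0,0],[0,0,0]]' --dr '[[0,0,0],[0,0,0],[0,0,0]]'

```text
t: 24.07
position: [490.7, -101.9, 70.4]
tool_rot: [3.141, -0.002, -0.159]
force: [8.4, -3.2, -17.8]
gripper_width: 32.4
grip_force: 64.8
```

Emit:
apply_moves --offset '[[0,0,0],[0,0,0],[0,0,0],[0,0,0],[0,0,0]]' --dr '[[0,0,0],[0,0,0],[0,0,0],[0,0,0],[0,0,0]]' --gripper 0.3

```text
t: 24.48
position: [489.6, -101.6, 70.5]
tool_rot: [-3.142, -0.0, -0.159]
force: [-0.4, -0.5, 0.6]
gripper_width: 59.9
grip_force: 0.0
```

Emit:
apply_moves --offset '[[0,0,-0.1],[0,0,-0.2],[0,0,-0.2],[0,0,-0.2],[0,0,-0.2]]' --dr '[[0,0,0],[0,0,0],[0,0,0],[0,0,0],[0,0,0]]'

```text
t: 24.9
position: [489.2, -101.5, 206.9]
tool_rot: [-3.142, 0.0, -0.159]
force: [0.9, -0.3, -0.5]
gripper_width: 60.0
grip_force: 0.0
```

Emit:
apply_moves --offset '[[0,0.2,0],[0,0.2,0],[0,0.2,0],[0,0.2,0],[0,0.2,0]]' --dr '[[0,0,0],[0,0,0],[0,0,0],[0,0,0],[0,0,0]]'

```text
t: 25.32
position: [465.4, -251.0, 205.6]
tool_rot: [3.142, -0.0, -0.159]
force: [1.1, 0.0, 0.6]
gripper_width: 60.1
grip_force: 0.0
```

Emit:
apply_moves --offset '[[0,0.2,0],[0,0.2,0],[0,0.2,0],[0,0,0],[0,0,0]]' --dr '[[0,0,0],[0,0,0],[0,0,0],[0,0,0],[0,0,0]]'

```text
t: 25.73
position: [451.1, -339.8, 205.1]
tool_rot: [-3.141, 0.0, -0.161]
force: [0.2, 0.6, 0.1]
gripper_width: 60.2
grip_force: 0.0
```

```bash
python3 - <<'E'
from h import *
t=vision.read_camera("top")[:,:,::-1];s=vision.read_camera("scene")[:,:,::-1]
s0=cv2.imread("scene0raw.png"); t0=cv2.imread("top0raw.png")
a=np.vstack([crop(s,270,150,100,75,4),crop(s0,270,150,100,75,4)])
b=np.vstack([crop(s,205,195,100,75,4),crop(t,300,165,100,75,4)])
cv2.imwrite("pics/end.png",np.hstack([a,b]))
E
```

```text
(no output)
```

View pics/end.png

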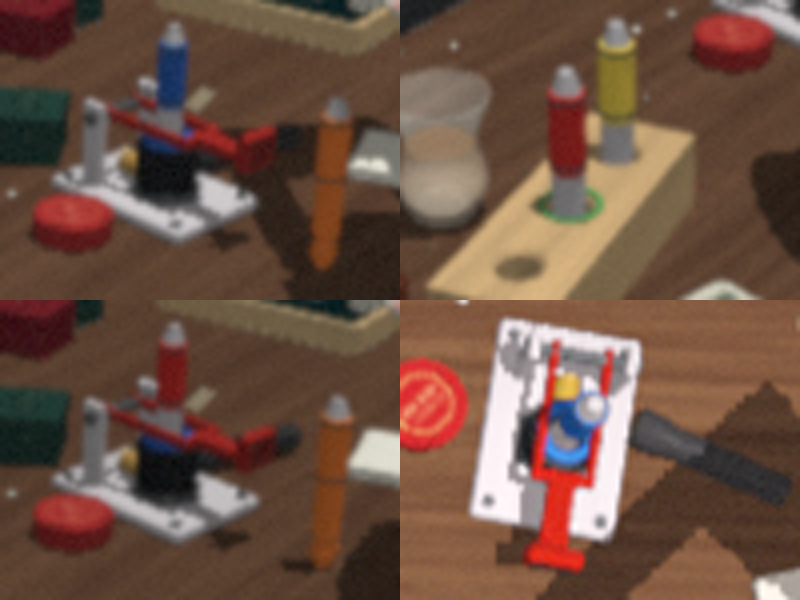

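The end view matches the start view: the lever is back up (paddle at (262,150), against (262,450) at the start). The blue tip is at the same height the red one had, (174,25) against (174,325). Red stands in the green-ringed pocket, and everything else is where it was.

```bash
python3 -c "
from cell import r
print(r.sign_off())"
```

```text
the job is handed in; nothing more can be done
None
```

The job is handed in: the red nozzle stands in the green-ringed pocket, the blue one is home in the fitting and the lever is right up again; I judged locking from the final pictures and lever force without tugging the nozzle, and pressing the lever down peaked at about 46 N through the fingertips.

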